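# Click the carousel's free hook to the front and hang up the dipper

## Task

The steel dipper has been rinsed and stands by the sink. Turn the utensil carousel, which has a knob on top for this, until its one free hook clicks into place at the front, over the little roller housing on the foot, and let go; then hang the dipper by its eye on that hook, gently, so that it hangs there by itself with the hook still clicked in at the front. Do not shove the mug or the pepper mill about.

Things in the scene. Friction and masses are not known exactly. Their poses are not given: they have to be found in the camera images.
- dipper: steel dipper, 62 mm cup 52 mm tall, flat bottom; stands upright. Origin: centre of its underside, z up. A flat handle (18 mm wide along y, 8 mm thick along x, z 89 to 181 mm at x -2 mm) rises over the cup and ends in a wire eye. About 0.16 kg, centre of mass under the eye. Grip the handle by its two 18 mm apart edges near z 148 mm, fingers closing along y
- dipper_eye (a point): centre of the dipper's eye, 190 mm over its underside, x -2 mm: a ring of 4.4 mm wire with a hole of 11 mm, the hole's axis along the dipper's x (either side may face the carousel)
- foot: the carousel's round steel foot, 172 mm wide, fixed to the worktop. Origin: centre of its underside, on the upright axis about which the carousel turns; -x is its front, where a small dark housing (the click roller) stands on it
- foot_front (a point): mark on the foot's front rim, 84 mm ahead of the axis, beside the roller housing, 14 mm up
- column: turning part of the carousel: notched click disc, column, crown of six hook arms 60 degrees apart and a round knob. Origin on the axis, 19 mm over the worktop; +x points along the FREE hook. Turns either way round under light friction, clicks every 60 degrees (about 0.23 N m to leave a click; pulls itself home from within 12 degrees). Five hooks carry swinging utensils up to 120 mm from the axis
- crown_lowest (a point): point on the axis, turning with the column, 230 mm over the worktop: LOWEST possible height of the hook arms. The crown stands clamped on its telescopic column 5 to 45 mm above it, which no reading shows: feel it. Over the true arm height h: round knob 42 mm wide from h+16 to its flat top at h+49 mm. The clamp holds 60 N
- hook_lowest (a point): where the free hook's valley would be with the crown at its lowest (224 mm up, radius 88). Hook is 5 mm wire: radius 14 to 70 mm at height h, dips to a valley at h-6 mm for radius 80 to 96, then its lip rises straight outward (36 degrees) to h+7 mm at radius 114 (wire centres). Hung, the eye's centre is 80 to 96 mm from the axis and at h-9 mm
- heart_mug: mug 106x73x88 mm with a handle, stands on the worktop's front strip; leave it alone. Origin: centre of its underside
- pepper_mill: turned wooden pepper mill, 58 mm wide, 170 mm tall, to the right of the carousel; leave it alone. Origin: centre of its underside

How it is judged:
By the outcome, as a careful person would: the job done as asked, in the order asked, and still so for the second after the job is handed in, with the robot touching nothing.
It also fails if it takes over 72 s, if anything falls off the work surface, if the arm or the gripper's body presses on something with over 40 N, if the wrist force passes 120 N, or if a joint passes its speed limit or range.

## Robot

A 6-joint arm with a two-finger parallel gripper is mounted at the origin on a cart in front of the work surface, level with it; the furniture and walls round the work are solid. World frame = base frame: x ahead of the robot, y to its left, z up, the work surface at z = 0. Lengths are in m, angles in degrees, forces in N, time in s.
With the tool pointing down it reaches from about 0.3 to 0.75 m from the base axis. Payload 8.5 kg.
Tool frame: the origin (TCP) lies on the mounting face of the last link; the fingertips stand 166 mm ahead of it and the grasp point (between the pads) lies 147 mm ahead of it (finger_overhang is the distance from the TCP to the fingertips, in m); z points along the fingers, y is the line along which they close (so a half turn about z gives the same grasp; the last joint's range is limited). The gripper opens to 88 mm and grips with 3 to 60 N. Pads are 18 mm wide; open, the fingers measure 123 mm over their backs; the gripper's body (75 mm by 187 mm) begins 45 mm behind the grasp point.
Start: joints at [62.321, 21.807, 74.336, -0, 83.858, -12.336], TCP at [0.146, 0.53, 0.405] pointing down, gripper open.
Joint ranges: [-178.18, 178.18], [-50.72, 133.34], [12.68, 142.11], [-81.47, 261.47], [9.98, 163.14], [-165.26, 165.26]. Speed limits (degrees/s): [136.94, 136.94, 180, 180, 180, 180].

## Interface

Orientations are given as a 3x3 rotation matrix whose columns are the frame's x, y, z axes.
In Python, from bench import read_state, read_camera, sign_off, finger_overhang gives the robot as it stands. The module is installed in compiled form; this text tells all that it offers.
- The arm moves only by the tool step_arm, never from a script. Its argument "targets" is a list of rows, each a list of 5 numbers: the shift along the tool's x, y, z in cm, then the turn about the tool's z in rad, then the closure in counts, from 0 (fully open) to 255 (shut). In form: [[x, y, z, twist, hand], ...]. A call has 1 to 20 rows; each row shifts and turns the commanded pose from where the row before left it, along the tool's axes as they then stand; what a row does not reach is not made up. A row lasts 1/10 s, in which the tool goes at most 50 mm and 8.59 degrees, less where a joint would pass 70% of its speed; a pose out of reach is approached as far as the arm can. A call with a gripper value outside its range is refused whole. The fingers move at their own pace and stop on an object; "force" is the grip in N (left out, the last holds). Time passes only in rows, so rows that do not move let the fingers close. It gives the time, the measured TCP pose, the force, the opening and the grip force at its end, in the units of the state.
- read_state(): the state, without advancing time (a new reading comes with each control period).
- read_camera(name): name is "scene" or "side" or "wrist"; returns a dict with "color" (384x512x3 uint8, red, green, blue), "camera_matrix" (3x3 intrinsics, pixels), "origin" and "rotation" of the camera in the world; the wrist camera has in their place "T_tool_cam" (4x4, takes a point from camera to tool coordinates, whose origin is the TCP and whose axes are the flange's). Camera axes: x right, y up, looking along -z (the intrinsics and any distortion apply to the point x, -y, -z); pixel columns grow to the right and rows downward; lengths in m; the calibration is good to about 2 mm. A picture is of the moment at which its call begins: read the wrist's pose just before it. There is no depth.
- sign_off(): hands the job in; it is judged then, once.
The state is a dict: "t": time; "q": joint angles; "joint_vel": joint speeds; "joint_torque": joint torques, N m; "eef_pos": TCP position; "tcp_rot": TCP orientation; "wrist_force": force on the tool from outside, world axes, zero at the start; "moment": the same for the moment, N m; "finger_gap": finger opening in m; "finger_force": force on a finger pad.
Only numpy, scipy, OpenCV 4.12 (cv2) and the standard library are available. Lean on these libraries where they do the work, as an engineer would, in place of code of your own. Each camera call takes 0.05 s, during which the arm holds its last target. There are 200 camera calls.

## Working session

There is one attempt and no reset: what is moved stays moved. The work goes in short steps, Python scripts to look and compute and a tool call to move; the robot and the scene stay as the last step left them, time stands still between calls to the robot, and variables do not carry over. Pictures are saved under pics/ and viewed, at most 10 in all, crops included, and the job is handed in when it is done.

Besides the shell and the picture viewer there is one more tool, called after "Call:" as name(argument=value, ...) on one line, values as JSON. step_arm: Moves the arm, as the interface text tells. Its arguments: {"type":"object","properties":{"targets":{"type":"array"},"force":{"type":"number"}},"required":["targets"]}

```bash
mkdir -p pics; ls; cat > h.py <<'E'
import numpy as np, cv2
from bench import read_state, read_camera, sign_off, finger_overhang
def cam(n):
    s=read_state(); c=read_camera(n)
    if n=="wrist":
        T=np.array(c["T_tool_cam"]);R=np.array(s["tcp_rot"]);p=np.array(s["eef_pos"])
        c["origin"]=p+R@T[:3,3]; c["rotation"]=R@T[:3,:3]
    c["K"]=np.array(c["camera_matrix"]);c["origin"]=np.array(c["origin"]);c["rotation"]=np.array(c["rotation"])
    return c
def ray(c,u,v):
    K=c["K"]; d=np.array([(u-K[0,2])/K[0,0],-(v-K[1,2])/K[1,1],-1]); d=c["rotation"]@d
    return c["origin"],d/np.linalg.norm(d)
def onz(c,u,v,z):
    o,d=ray(c,u,v); return o+d*(z-o[2])/d[2]
def proj(c,p):
    q=c["rotation"].T@(np.array(p)-c["origin"]); K=c["K"]
    return K[0,0]*q[0]/-q[2]+K[0,2], K[1,1]*-q[1]/-q[2]+K[1,2]
def two(c1,p1,c2,p2):
    a,d=ray(c1,*p1);b,e=ray(c2,*p2)
    t=np.linalg.lstsq(np.c_[d,-e],b-a,rcond=None)[0]
    A=a+d*t[0];B=b+e*t[1]; return (A+B)/2,np.linalg.norm(A-B)
def save(c,n): cv2.imwrite("pics/"+n,c["color"][:,:,::-1])
E
python3 - <<'E'
from h import *
for n in("scene","side","wrist"):
    c=cam(n);cv2.imwrite(f"pics/{n}0.png",cv2.resize(c["color"][:,:,::-1],None,fx=1.5,fy=1.5));print(n,{k:v for k,v in c.items() if k!="color"})
s=read_state();print(s)
E
```

```text
pics
scene {'camera_matrix': array([[390.39008472,   0.        , 257.42660078],
       [  0.        , 390.39008472, 197.35571248],
       [  0.        ,   0.        ,   1.        ]]), 'origin': array([ 0.06348355, -0.75383268,  0.8773551 ]), 'rotation': array([[ 0.83227293,  0.38942195, -0.39455331],
       [-0.55430173,  0.57372796, -0.60298078],
       [-0.00844769,  0.72054616,  0.69335551]]), 'K': array([[390.39008472,   0.        , 257.42660078],
       [  0.        , 390.39008472, 197.35571248],
       [  0.        ,   0.        ,   1.        ]])}
side {'camera_matrix': array([[476.18973625,   0.        , 260.99835292],
       [  0.        , 476.18973625, 185.6402393 ],
       [  0.        ,   0.        ,   1.        ]]), 'origin': array([ 0.22428077, -1.34521518,  0.93782063]), 'rotation': array([[ 0.98204353,  0.07747703, -0.17201108],
       [-0.18702072,  0.51954968, -0.8337214 ],
       [ 0.02477404,  0.85092035,  0.52471022]]), 'K': array([[476.18973625,   0.        , 260.99835292],
       [  0.        , 476.18973625, 185.6402393 ],
       [  0.        ,   0.        ,   1
[... 1059 characters left out ...]
.38582432e+01, -1.23375300e+01]), 'joint_vel': array([ 0.0691906 , -0.07894045, -0.14800207,  0.0238512 ,  0.0296056 ,
        0.10685932]), 'joint_torque': array([ 2.71057412e-03, -4.38076651e+01, -2.24615335e+01,  7.12703587e-02,
        3.42612073e-02, -7.58178680e-05]), 'eef_pos': array([0.1455366 , 0.53037396, 0.40427662]), 'tcp_rot': array([[-9.64357628e-01,  2.64601728e-01, -5.39321022e-04],
       [ 2.64602149e-01,  9.64357166e-01, -9.79056895e-04],
       [ 2.61037946e-04, -1.08686649e-03, -9.99999375e-01]]), 'wrist_force': array([-0.34861956,  0.1749819 ,  0.22415479]), 'moment': array([ 0.00265459, -0.0576004 , -0.01579931]), 'finger_force': 0.0, 'finger_gap': 0.08808815842745639}
```

View pics/scene0.png

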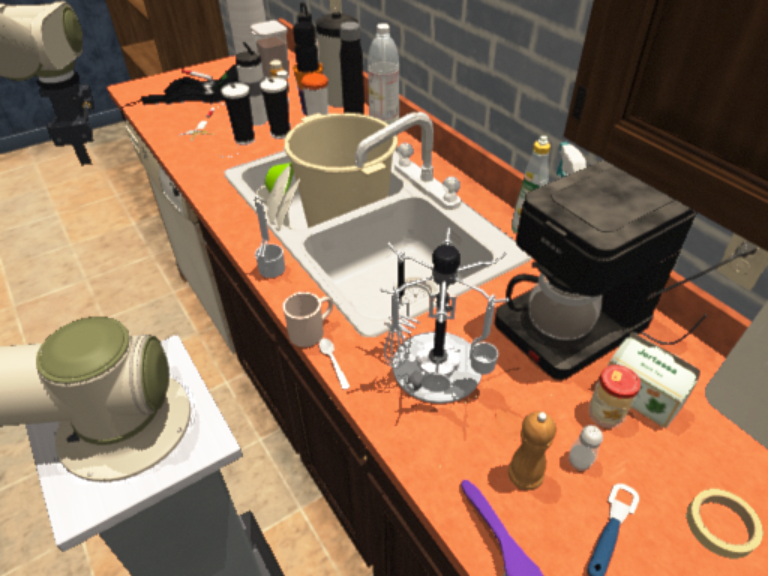

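View pics/side0.png

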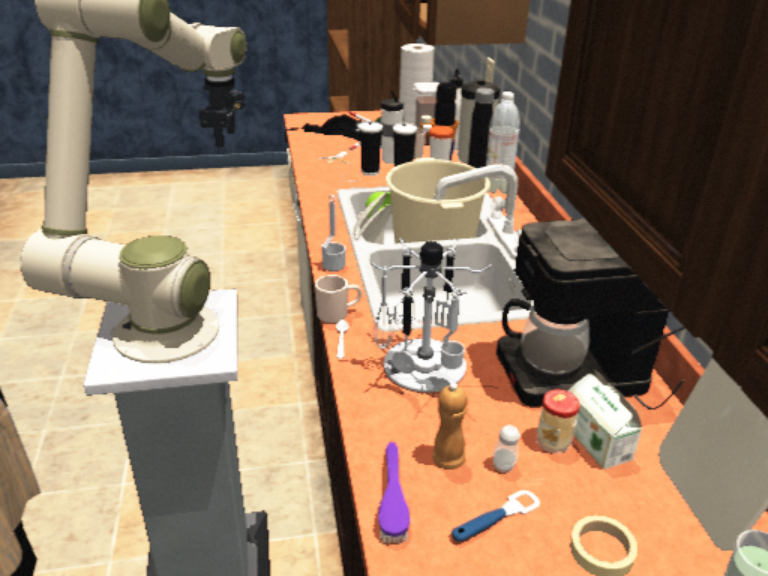

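The scene picture shows the carousel with its knob at (446,256)/1.5, the dipper at (268,262)/1.5, the mug at (305,318)/1.5 and the mill at (533,450)/1.5. In the side picture the knob is at (431,252)/1.5 and the dipper at (333,256)/1.5. Next I'll enlarge them.

```bash
python3 - <<'E'
from h import *
a=cam("scene")["color"];b=cam("side")["color"]
f=lambda im,u,v,w,h,s:cv2.resize(im[v:v+h,u:u+w],None,fx=s,fy=s,interpolation=cv2.INTER_CUBIC)
A=f(a,245,145,100,125,4) # 400x500
B=f(b,240,150,100,125,4)
cv2.imwrite("pics/m1.png",np.hstack([A,B])[:,:,::-1])
A=f(a,160,120,65,75,6);B=f(b,205,125,65,75,6)
cv2.imwrite("pics/m2.png",np.hstack([A,B])[:,:,::-1])
E
```

```text
(no output)
```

View pics/m1.png

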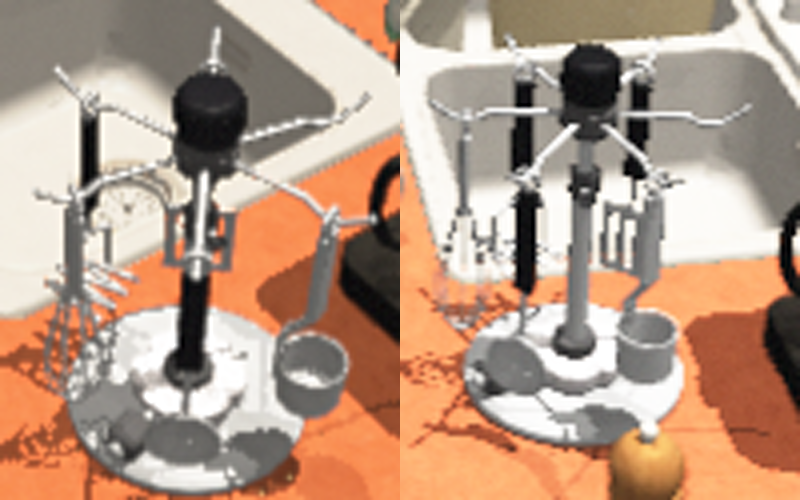

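View pics/m2.png

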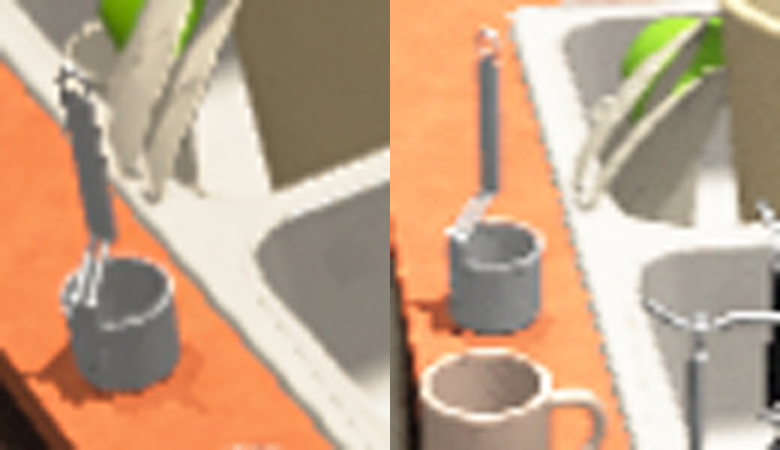

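The carousel crop shows five loaded hooks. The free hook points right: tip at (367,97) in the scene crop and (748,107) in the side crop. The roller housing is at (125,432) and (485,378), and the knob at (210,110) and (590,72). The dipper's eye is at (72,82) in the scene crop and (488,40) in the side crop.

```bash
cat >> h.py <<'E'
S1=lambda x,y:(245+x/4-.4,145+y/4-.4)
D1=lambda x,y:(240+(x-400)/4-.4,150+y/4-.4)
S2=lambda x,y:(160+x/6-.4,120+y/6-.4)
D2=lambda x,y:(205+(x-390)/6-.4,125+y/6-.4)
E
python3 - <<'E'
from h import *
np.set_printoptions(precision=4,suppress=True)
a=cam("scene");b=cam("side")
P={}
for n,p,q in [("knob",S1(210,110),D1(590,72)),("tip",S1(367,97),D1(749,107)),("hous",S1(125,432),D1(485,378)),("foot",S1(186,400),D1(574,374)),
 ("valley",S1(333,121),D1(722,121)),("eye",S2(72,80),D2(488,40)),("handlebot",S2(103,235),D2(489,190)),("handletop",S2(76,98),D2(486,58)),("cuprim",S2(120,290),D2(496,245))]:
    P[n],e=two(a,p,b,q);print(n,P[n],"err",round(e,4))
print("cupbase z0",onz(a,*S2(124,372),0),onz(b,*D2(495,318),0))
ax=onz(a,*S1(186,400),.007);bx=onz(b,*D1(574,374),.007);print("footz",ax,bx)
for n in("tip","valley","hous"):
    d=P[n]-P["knob"];print(n,np.hypot(*d[:2]),np.degrees(np.arctan2(d[1],d[0])))
# mug, mill
for n,p,q in[("mugc",(305/1.5,302/1.5),(332/1.5,285/1.5)),("milltop",(541/1.5,418/1.5),(452/1.5,390/1.5))]:print(n,two(a,p,b,q))
E
```

```text
knob [ 0.5312 -0.2127  0.2776] err 0.0012
tip [ 0.6448 -0.2306  0.2484] err 0.0038
hous [ 0.4629 -0.2278  0.0282] err 0.009
foot [ 0.5333 -0.2103  0.0044] err 0.0027
valley [ 0.6283 -0.2211  0.2314] err 0.0064
eye [0.3932 0.2238 0.1952] err 0.0021
handlebot [0.3927 0.2231 0.0942] err 0.0007
handletop [0.392  0.2209 0.1854] err 0.0004
cuprim [0.3962 0.2224 0.055 ] err 0.0004
cupbase z0 [ 0.3889  0.2203 -0.    ] [0.3947 0.2248 0.    ]
footz [ 0.5305 -0.2127  0.007 ] [ 0.5338 -0.2121  0.007 ]
tip 0.11497241774684323 -8.931767238011854
valley 0.09743401889984162 -4.947922094547648
hous 0.06994938935435087 -167.56978610266802
mugc (array([0.3704, 0.0043, 0.0868]), np.float64(0.008399564840801054))
milltop (array([ 0.5146, -0.4686,  0.1593]), np.float64(0.0033271553748171734))
```

Call:
step_arm(targets=[[-3.2,-2.3,-0.7,0,0],[-3.2,-2.3,-0.7,0,0],[-3.2,-2.3,-0.7,0,0],[-3.2,-2.3,-0.7,0,0],[-3.2,-2.3,-0.7,0,0],[-3.2,-2.3,-0.7,0,0],[-3.2,-2.3,-0.7,0,0],[-3.2,-2.3,-0.7,0,0],[-3.2,-2.3,-0.7,0,0],[-3.2,-2.3,-0.7,0,0],[0,0,0,0,0]])

```text
t: 1.45
eef_pos: [0.3955, 0.2213, 0.4753]
tcp_rot: [[-0.963, 0.269, 0.002], [0.269, 0.963, -0.0], [-0.002, 0.0, -1.0]]
wrist_force: [0.4, 0.2, -0.3]
finger_gap: 0.0881
finger_force: 0.0
```

```bash
cat >> h.py <<'E'
def go(x,y,z,yaw=None):
    "tool-frame cm and twist (rad) to bring TCP to world x,y,z and tool x axis to yaw deg"
    s=read_state();R=np.array(s["tcp_rot"]);d=R.T@(np.array([x,y,z])-s["eef_pos"])*100
    y0=np.degrees(np.arctan2(R[1,0],R[0,0])); tw=None
    if yaw is not None: tw=-np.radians((yaw-y0+180)%360-180)
    print("delta cm",d.round(2),"yaw0",round(y0,1),"twist",tw,"q6",s["q"][5].round(1))
E
python3 - <<'E'
from h import *
s=read_state();print(s["eef_pos"],s["q"])
c=cam("wrist");save(c,"w1.png")
print(proj(c,[.393,.222,.19]),proj(c,[.393,.222,0]))
go(.532,-.212,.56)
E
```

```text
[0.39548925 0.22126132 0.47526149] [ 1.42070209e+01  9.23168294e+00  8.04269213e+01 -4.72328295e-02
  9.02570288e+01 -6.01729473e+01]
(np.float64(255.45960465890192), np.float64(185.06404770823337)) (np.float64(255.52572508046848), np.float64(152.02192700368522))
delta cm [-24.92 -38.18  -8.51] yaw0 164.5 twist None q6 -60.0
```

View pics/w1.png

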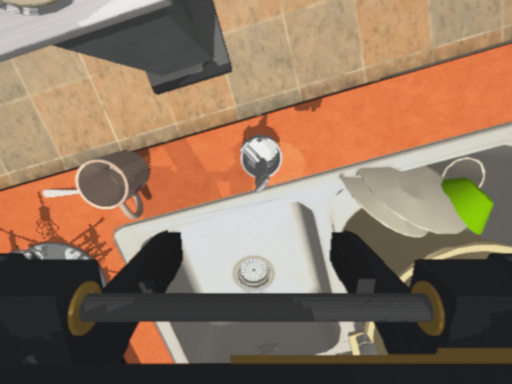

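The wrist view shows the dipper's cup at (261,157) and its eye near (262,184), close to the prediction of (255,185). Next I go over the carousel.

Call:
step_arm(targets=[[-2.1,-3.2,-0.7,0,0],[-2.1,-3.2,-0.7,0,0],[-2.1,-3.2,-0.7,0,0],[-2.1,-3.2,-0.7,0,0],[-2.1,-3.2,-0.7,0,0],[-2.1,-3.2,-0.7,0,0],[-2.1,-3.2,-0.7,0,0],[-2.1,-3.2,-0.7,0,0],[-2.1,-3.2,-0.7,0,0],[-2.1,-3.2,-0.7,0,0],[-2.1,-3.2,-0.7,0,0],[-1.8,-3,-0.7,0,255],[0,0,0,0,255]])

```text
t: 2.8
eef_pos: [0.5334, -0.2127, 0.5576]
tcp_rot: [[-0.964, 0.267, -0.001], [0.267, 0.964, 0.0], [0.001, 0.0, -1.0]]
wrist_force: [-0.8, 0.8, 0.0]
finger_gap: 0.0746
finger_force: 0.0
```

```bash
python3 - <<'E'
from h import *
s=read_state();print(s["eef_pos"],s["q"],s["wrist_force"])
c=cam("wrist");save(c,"w2r.png");np.savez("w2.npz",**{k:c[k] for k in("color","K","origin","rotation")})
cv2.imwrite("pics/w2.png",cv2.resize(c["color"][60:330,100:410,::-1],None,fx=2.2,fy=2.2,interpolation=cv2.INTER_CUBIC))
E
```

```text
[ 0.53342287 -0.21270234  0.5576415 ] [-3.35437556e+01  2.14952462e+01  5.02809424e+01 -1.74687548e-02
  1.08291706e+02 -1.08077742e+02] [-0.75083803  0.77525699  0.03772471]
```

View pics/w2.png

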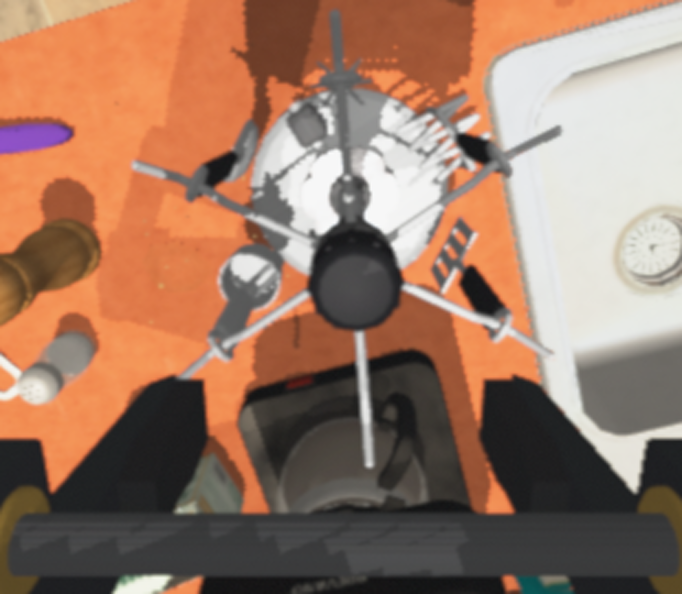

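The free hook points down the image, with its tip at (370,465). The knob top is at (355,287), the dark roller housing at (307,125), and the hook opposite the free one ends at (335,12).

```bash
cat >> h.py <<'E'
W2=lambda x,y:(100+x/2.2-.3,60+y/2.2-.3)
E
python3 - <<'E'
from h import *
np.set_printoptions(precision=4,suppress=True)
c=dict(np.load("w2.npz"))
for h in(.240,.255):
    k=onz(c,*W2(356,286),h+.049);t=onz(c,*W2(370,465),h+.007);o=onz(c,*W2(335,14),h+.007)
    tips=[onz(c,*W2(*p),h+.007) for p in((135,165),(180,377),(550,353),(558,130))]
    print(h,"knob",k,"tip",t,o,"mid",(t+o)/2,"len",np.linalg.norm(t-o)/2,"ang",np.degrees(np.arctan2(*(t-o)[1::-1])))
    for a,b in((0,2),(1,3)):
        d=tips[a]-tips[b];print(np.linalg.norm(d)/2,(tips[a]+tips[b])/2,np.degrees(np.arctan2(d[1],d[0])))
ax=np.array([.532,-.212])
for z in(.02,.03):
    q=onz(c,*W2(307,125),z);d=q[:2]-ax;print("hous",q,np.hypot(*d),np.degrees(np.arctan2(d[1],d[0])))
q=onz(c,*W2(345,186),.01);print("foot",q)
go(.532,-.212,.470)
E
```

```text
0.24 knob [ 0.5313 -0.2061  0.289 ] tip [ 0.6472 -0.2283  0.247 ] [ 0.4212 -0.1851  0.247 ] mid [ 0.5342 -0.2067  0.247 ] len 0.11505038662366532 ang -10.825408115637831
0.1137183021119956 [ 0.5328 -0.2072  0.247 ] -130.53586363875274
0.11228496696872395 [ 0.5322 -0.2051  0.247 ] -71.23821212355111
0.255 knob [ 0.5266 -0.2052  0.304 ] tip [ 0.6372 -0.2264  0.262 ] [ 0.4229 -0.1854  0.262 ] mid [ 0.5301 -0.2059  0.262 ] len 0.10909840424147249 ang -10.825408115637837
0.10783523339257033 [ 0.5287 -0.2063  0.262 ] -130.53586363875274
0.10647604998203844 [ 0.5281 -0.2043  0.262 ] -71.23821212355111
hous [ 0.4698 -0.2257  0.02  ] 0.06366596501754566 -167.58846189654574
hous [ 0.4695 -0.225   0.03  ] 0.06381928676979151 -168.2418129819512
foot [ 0.5278 -0.2091  0.01  ]
delta cm [ 0.06 -0.14  8.78] yaw0 164.6 twist None q6 -108.0
```

Call:
step_arm(targets=[[0,0,0,0,255],[0.2,0.3,2,0,255],[0,0,2,0,255],[0,0,2,0,255],[0,0,1.8,0,255],[0,0,0.4,0,255],[0,0,0,0,255],[0,0,0,0,255]])

```text
t: 3.65
eef_pos: [0.5311, -0.2063, 0.478]
tcp_rot: [[-0.965, 0.264, 0.002], [0.264, 0.965, -0.001], [-0.002, -0.001, -1.0]]
wrist_force: [0.6, -0.4, -0.3]
finger_gap: 0.0063
finger_force: 0.0
```

Call:
step_arm(targets=[[0,0,0.7,0,255],[0,0,0.6,0,255],[0,0,0,0,255]])

```text
t: 3.95
eef_pos: [0.5312, -0.207, 0.4628]
tcp_rot: [[-0.964, 0.265, -0.001], [0.265, 0.964, 0.001], [0.002, 0.001, -1.0]]
wrist_force: [0.1, -0.2, -0.3]
finger_gap: 0.0004
finger_force: 0.0
```

Call:
step_arm(targets=[[0,0,0.15,0,255],[0,0,0.15,0,255],[0,0,0,0,255]])

```text
t: 4.25
eef_pos: [0.5312, -0.207, 0.4606]
tcp_rot: [[-0.964, 0.265, -0.0], [0.265, 0.964, 0.0], [0.0, 0.0, -1.0]]
wrist_force: [-0.1, -0.6, -0.5]
finger_gap: 0.0006
finger_force: 0.0
```

Call:
step_arm(targets=[[0,0,0.15,0,255],[0,0,0.15,0,255],[0,0,0,0,255]])

```text
t: 4.55
eef_pos: [0.5312, -0.207, 0.4575]
tcp_rot: [[-0.964, 0.265, -0.0], [0.265, 0.964, 0.0], [0.0, 0.0, -1.0]]
wrist_force: [-0.2, 0.1, 0.4]
finger_gap: 0.0004
finger_force: 0.0
```

Call:
step_arm(targets=[[0,0,0.15,0,255],[0,0,0,0,255]])

```text
t: 4.75
eef_pos: [0.5312, -0.207, 0.4561]
tcp_rot: [[-0.964, 0.265, -0.0], [0.265, 0.964, 0.0], [0.0, 0.0, -1.0]]
wrist_force: [-0.0, 0.6, -0.2]
finger_gap: 0.0003
finger_force: 0.0
```

Call:
step_arm(targets=[[0,0,0.15,0,255],[0,0,0,0,255]])

```text
t: 4.95
eef_pos: [0.531, -0.2068, 0.4557]
tcp_rot: [[-0.964, 0.265, 0.001], [0.265, 0.964, -0.001], [-0.002, -0.001, -1.0]]
wrist_force: [-0.7, 1.2, 5.4]
finger_gap: 0.0005
finger_force: 2.7
```

Call:
step_arm(targets=[[0,0,0.15,0,255],[0,0,0,0,255]])

```text
t: 5.15
eef_pos: [0.5308, -0.2067, 0.4556]
tcp_rot: [[-0.964, 0.265, 0.003], [0.265, 0.964, -0.002], [-0.004, -0.001, -1.0]]
wrist_force: [-2.9, 1.3, 12.4]
finger_gap: 0.0003
finger_force: 6.4
```

Call:
step_arm(targets=[[0,0,-0.8,0,0],[0,0,-0.7,0,0],[0,0,0,0,0],[0,0,0,0,0],[0,0,0,0,0],[0,0,0,0,0],[0,0,0,0,0],[0,0,1.3,0,0],[0,0,1.3,0,0],[0,0,1.3,0,0],[0,0,0,0,0]])

```text
t: 6.25
eef_pos: [0.5311, -0.2069, 0.4276]
tcp_rot: [[-0.964, 0.265, -0.003], [0.265, 0.964, 0.002], [0.003, 0.001, -1.0]]
wrist_force: [-0.6, 1.0, 0.6]
finger_gap: 0.0865
finger_force: 0.0
```

Call:
step_arm(targets=[[0,0,0,0,140],[0,0,0,0,140],[0,0,0,0,140],[0,0,0,0,140]], force=8)

```text
t: 6.65
eef_pos: [0.5312, -0.2069, 0.4297]
tcp_rot: [[-0.964, 0.265, 0.001], [0.265, 0.964, -0.0], [-0.001, -0.0, -1.0]]
wrist_force: [0.2, -0.7, -0.3]
finger_gap: 0.0584
finger_force: 0.0
```

```bash
python3 - <<'E'
from h import *
s=read_state();print(finger_overhang() if callable(finger_overhang) else finger_overhang,s["eef_pos"],s["wrist_force"],s["finger_gap"])
E
```

```text
0.166 [ 0.53115976 -0.20690919  0.42967135] [ 0.15474216 -0.67432799 -0.32756621] 0.05839398083012446
```

Straddling the knob with no contact. Close gently and see which way it pushes, to center.

Call:
step_arm(targets=[[0,0,0,0,255],[0,0,0,0,255],[0,0,0,0,255],[0,0,0,0,255],[0,0,0,0,255]], force=8)

```text
t: 7.15
eef_pos: [0.5312, -0.2068, 0.4294]
tcp_rot: [[-0.964, 0.264, 0.0], [0.264, 0.964, 0.0], [-0.0, 0.0, -1.0]]
wrist_force: [0.4, 2.3, 1.2]
finger_gap: 0.0414
finger_force: 8.0
```

Call:
step_arm(targets=[[0,0,0,0,255],[0,0,0,0,255],[0,0,0,0.03,255],[0,0,0,0.06,255],[0,0,0,0.08,255],[0,0,0,0.1,255],[0,0,0,0.1,255],[0,0,0,0.1,255],[0,0,0,0.1,255],[0,0,0,0.1,255],[0,0,0,0.1,255],[0,0,0,0.1,255],[0,0,0,0.1,255],[0,0,0,0.1,255],[0,0,0,0.08,255],[0,0,0,0.05,255],[0,0,0,0,255]], force=30)

```text
t: 8.85
eef_pos: [0.5326, -0.2054, 0.4294]
tcp_rot: [[-0.104, 0.995, 0.006], [0.995, 0.104, 0.004], [0.003, 0.006, -1.0]]
wrist_force: [14.3, 12.3, -0.1]
finger_gap: 0.0408
finger_force: 30.0
```

```bash
python3 - <<'E'
from h import *
s=read_state();print(s["eef_pos"],s["wrist_force"],s["moment"],s["finger_gap"],s["q"][5]);go(.532,-.207,.43,164.5-155)
E
```

```text
[ 0.53255641 -0.20538746  0.42935443] [14.34107952 12.31715582 -0.10246217] [ 1.83815624 -1.97249643 -0.09896008] 0.04083078341849042 -38.99652382678245
delta cm [-0.15 -0.07 -0.07] yaw0 96.0 twist 1.5091168911728856 q6 -39.0
```

Call:
step_arm(targets=[[0.1,0.1,0,0.03,255],[0.1,0.1,0,0.06,255],[0,0,0,0.1,255],[0,0,0,0.1,255],[0,0,0,0.1,255],[0,0,0,0.1,255],[0,0,0,0.1,255],[0,0,0,0.1,255],[0,0,0,0.1,255],[0,0,0,0.1,255],[0,0,0,0.1,255],[0,0,0,0.1,255],[0,0,0,0.1,255],[0,0,0,0.1,255],[0,0,0,0.1,255],[0,0,0,0.07,255],[0,0,0,0.05,255],[0,0,0,0,255],[0,0,0,0,255]])

```text
t: 10.75
eef_pos: [0.5351, -0.206, 0.4294]
tcp_rot: [[0.987, 0.163, 0.01], [0.163, -0.987, -0.004], [0.009, 0.006, -1.0]]
wrist_force: [22.0, -7.4, -6.5]
finger_gap: 0.0411
finger_force: 30.0
```

```bash
python3 - <<'E'
from h import *
s=read_state();print(s["eef_pos"],s["wrist_force"],s["moment"],s["finger_gap"],s["q"][5]);go(.532,-.207,.43,164.5-155)
E
```

```text
[ 0.53506333 -0.20602893  0.42941957] [22.01928275 -7.40237168 -6.53480439] [-0.87217582 -3.36329048  0.12122028] 0.04108304896010622 47.717804533070705
delta cm [-0.32  0.05 -0.06] yaw0 9.4 twist -0.002098759031058797 q6 47.7
```

Call:
step_arm(targets=[[0,0,0,0,0],[0,0,0,0,0],[0,0,0,0,0],[0,0,0,0,0],[0,0,-2,0,0],[0,0,-4,0,0],[0,0,-4,0,0],[0,0,0,0,0],[0,0,0,0,0]], force=20)

```text
t: 11.65
eef_pos: [0.5328, -0.2046, 0.5294]
tcp_rot: [[0.987, 0.163, 0.001], [0.163, -0.987, -0.001], [0.001, 0.001, -1.0]]
wrist_force: [0.3, 0.7, 0.1]
finger_gap: 0.0879
finger_force: 0.0
```

```bash
python3 - <<'E'
from h import *
s=read_state();print(s["eef_pos"],s["wrist_force"])
c=cam("wrist");np.savez("w3.npz",**{k:c[k] for k in("color","K","origin","rotation")})
cv2.imwrite("pics/w3.png",cv2.resize(c["color"][0:270,90:420,::-1],None,fx=2.2,fy=2.2,interpolation=cv2.INTER_CUBIC))
E
```

```text
[ 0.53278946 -0.20462899  0.52938523] [0.31288304 0.66207935 0.09626404]
```

View pics/w3.png

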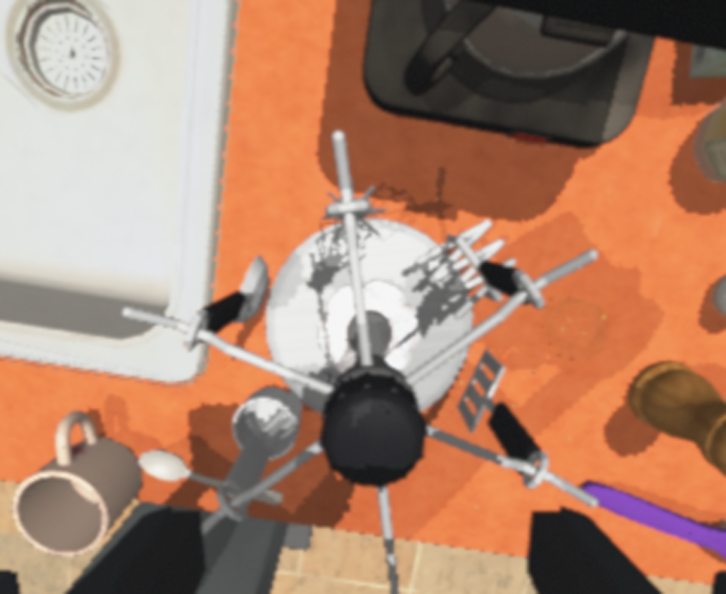

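The free hook now points toward the robot (tip near (393,592)), and the opposite hook ends at (337,133). The other tips are at (125,312), (595,256) and (595,500). The housing is hidden under the knob.

```bash
python3 - <<'E'
from h import *
np.set_printoptions(precision=4,suppress=True)
c=dict(np.load("w3.npz")); W=lambda x,y:(90+x/2.2-.3,y/2.2-.3)
h=.2407
f=lambda p,z=h+.007:onz(c,*W(*p),z)
o=f((337,134));k=f((373,440),h+.049);t=f((393,592))
print("knob",k,"tips",o,t,(o+t)/2)
a,b=f((125,312)),f((595,500));d=a-b;print(np.linalg.norm(d)/2,(a+b)/2,np.degrees(np.arctan2(d[1],d[0]))-60, )
e=f((595,256))
ax=np.array([.534,-.2065])
for p in(o,t,a,b,e):
    d=p[:2]-ax;print(np.hypot(*d),np.degrees(np.arctan2(d[1],d[0])))
E
```

```text
knob [ 0.5354 -0.2067  0.2897] tips [ 0.6439 -0.1744  0.2477] [ 0.4428 -0.2331  0.2477] [ 0.5434 -0.2037  0.2477]
0.11460697321969737 [ 0.5344 -0.2069  0.2477] 16.768057247262007
0.11451616725515565 16.267068312969503
0.09499825779176918 -163.75434007956522
0.11434354802332046 76.54723211581204
0.11487209299799656 -103.01213367822923
0.11491992514202533 -44.55853172423938
```

The click is home at the front: the hook is at -163.7° and the housing at -163.9°. Next is the dipper's yaw.

```bash
python3 - <<'E'
from h import *
np.set_printoptions(precision=4,suppress=True)
a=cam("scene");b=cam("side")
P,e=two(a,S2(72,298),b,D2(460,236));C=two(a,S2(121,290),b,D2(496,246))[0];print(P,e,C,np.degrees(np.arctan2(*(C-P)[1::-1])),np.linalg.norm((C-P)[:2]))
go(.393,.2285,.43)
E
```

```text
[0.3728 0.2309 0.0568] 0.004053024619588483 [0.3964 0.222  0.0547] -20.85830648996597 0.02517468153369487
delta cm [ -6.74 -45.03   9.88] yaw0 9.4 twist None q6 47.7
```

Call:
step_arm(targets=[[-0.6,-4.1,0,0,0],[-0.6,-4.1,0,0,0],[-0.6,-4.1,0,0,0],[-0.6,-4.1,0,0,0],[-0.6,-4.1,0,0,0],[-0.6,-4.1,0,0,0],[-0.6,-4.1,0,0,0],[-0.6,-4.1,0,0,0],[-0.6,-4.1,0,0,0],[-0.6,-4.1,0,0,0],[-0.7,-4,0,0,0]])

```text
t: 12.9
eef_pos: [0.3928, 0.2298, 0.5283]
tcp_rot: [[0.987, 0.163, -0.002], [0.163, -0.987, -0.001], [-0.002, 0.0, -1.0]]
wrist_force: [0.3, -1.0, 0.3]
finger_gap: 0.0878
finger_force: 0.0
```

Call:
step_arm(targets=[[0,0,0,-0.145,0],[0,0,0,-0.145,0],[0,0,0,-0.145,0],[0,0,0,-0.145,0],[0,0,0,-0.145,0],[0,0,0,-0.145,0],[0,0,0,-0.145,0],[0,0,0,-0.145,0],[0,0,1,-0.145,0],[0,0,1,-0.145,0],[0,0,1,-0.145,0],[0,0,1,-0.145,0],[0,0,1,-0.145,0],[0,0,1,-0.145,0],[0,0,1,-0.145,0],[0,0,1,-0.145,0],[0,0,1,-0.145,0],[0,0,1,-0.145,0],[0,0,0,0,0]])

```text
t: 14.8
eef_pos: [0.3933, 0.2282, 0.4274]
tcp_rot: [[-0.934, 0.358, -0.004], [0.358, 0.934, -0.001], [0.003, -0.003, -1.0]]
wrist_force: [-0.1, -0.0, -0.2]
finger_gap: 0.0881
finger_force: 0.0
```

```bash
python3 - <<'E'
from h import *
s=read_state();print(s["eef_pos"],s["wrist_force"],s["q"]); go(.393,.2285,.43,159)
c=cam("wrist");np.savez("w4.npz",**{k:c[k] for k in("color","K","origin","rotation")})
u,v=map(int,proj(c,[.393,.2285,.12]));print(u,v)
cv2.imwrite("pics/w4.png",cv2.resize(c["color"][v-65:v+65,u-65:u+65,::-1],None,fx=4.5,fy=4.5,interpolation=cv2.INTER_CUBIC))
E
```

```text
[0.39330973 0.22820309 0.42741661] [-0.10978424 -0.03000518 -0.15265996] [ 1.51482884e+01  1.11895512e+01  8.58985932e+01 -3.63726363e-03
  8.31568490e+01 -5.38488334e+01]
delta cm [ 0.04  0.02 -0.26] yaw0 159.0 twist -4.69293264143587e-05 q6 -53.8
256 182
```

View pics/w4.png

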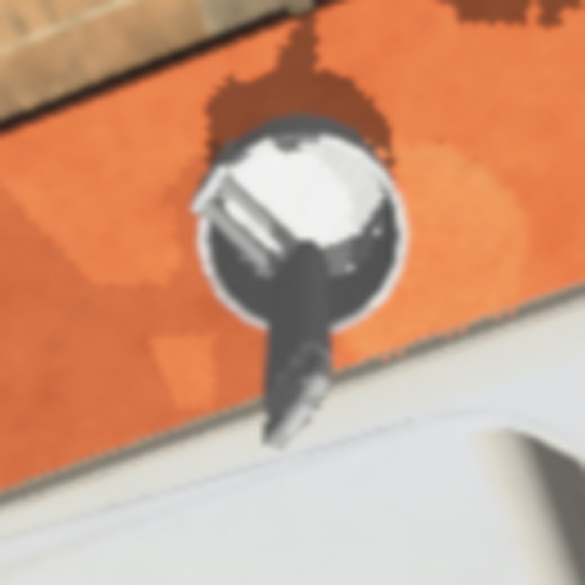

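The close-up shows the cup rim centred at (303,225) and the bracket joining the rim at (203,188). The handle's broad side runs from (268,440) to (328,372) at the eye.

```bash
python3 - <<'E'
from h import *
np.set_printoptions(precision=4,suppress=True)
c=dict(np.load("w4.npz")); u0,v0=256-65,182-65; W=lambda x,y:(u0+x/4.5-.4,v0+y/4.5-.4)
f=lambda x,y,z:onz(c,*W(x,y),z)
cup=f(303,225,.052);br=f(203,188,.055);d=cup-br;print("cup",cup,"br",br,np.linalg.norm(d),"psi",np.degrees(np.arctan2(d[1],d[0])))
a,b=f(268,440,.190),f(328,372,.190);d=b-a;print("eye",(a+b)/2,np.linalg.norm(d),"dipper y dir",np.degrees(np.arctan2(d[1],d[0])))
for z in(.185,.195):print(f(297,407,z))
p,q=f(275,243,.089),f(320,250,.089);print("hb",(p+q)/2)
for w in((205,195,290,255),(235,170,320,235)):
  p,q=f(w[0],w[1],.055),f(w[2],w[3],.085);d=q-p;print("bracket",p,q,np.degrees(np.arctan2(d[1],d[0])))
# rim size
print(np.linalg.norm(f(200,235,.052)-f(406,235,.052)))
E
```

```text
cup [0.3915 0.2312 0.052 ] br [0.3705 0.2085 0.055 ] 0.03113320451554411 psi 47.24648447423213
eye [0.3944 0.2283 0.19  ] 0.017663422254115945 dipper y dir 119.57809154831165
[0.3963 0.2274 0.185 ]
[0.3927 0.2288 0.195 ]
hb [0.3886 0.2306 0.089 ]
bracket [0.3726 0.2082 0.055 ] [0.3909 0.2275 0.085 ] 46.404791239321426
bracket [0.3689 0.219  0.055 ] [0.3887 0.2369 0.085 ] 42.26643145099556
0.06039366508907329
```

The cues disagree on the dipper's yaw, so I'll look from straight above the eye.

Call:
step_arm(targets=[[-2,0,0,0,0],[-2.2,0,0.5,0,0],[-2,0,1,0,0],[-2,0,1,0,0],[0,0,0,0,0],[0,0,0,0,0]])

```text
t: 15.45
eef_pos: [0.4704, 0.1985, 0.4039]
tcp_rot: [[-0.932, 0.362, -0.001], [0.362, 0.932, -0.0], [0.001, -0.0, -1.0]]
wrist_force: [-0.0, 0.5, 0.5]
finger_gap: 0.0879
finger_force: 0.0
```

```bash
python3 - <<'E'
from h import *
s=read_state();print(s["eef_pos"],s["wrist_force"])
c=cam("wrist");np.savez("w5.npz",**{k:c[k] for k in("color","K","origin","rotation")})
print(c["origin"])
u,v=map(int,proj(c,[.393,.2285,.19]));print(u,v)
im=c["color"][max(v-45,0):v+45,u-55:u+55]
cv2.imwrite("pics/w5.png",cv2.resize(im[:,:,::-1],None,fx=6,fy=6,interpolation=cv2.INTER_CUBIC))
E
```

```text
[0.47038449 0.1985255  0.40394537] [-0.04661194  0.51431045  0.53623892]
[0.39373345 0.22835424 0.38322858]
255 101
```

View pics/w5.png

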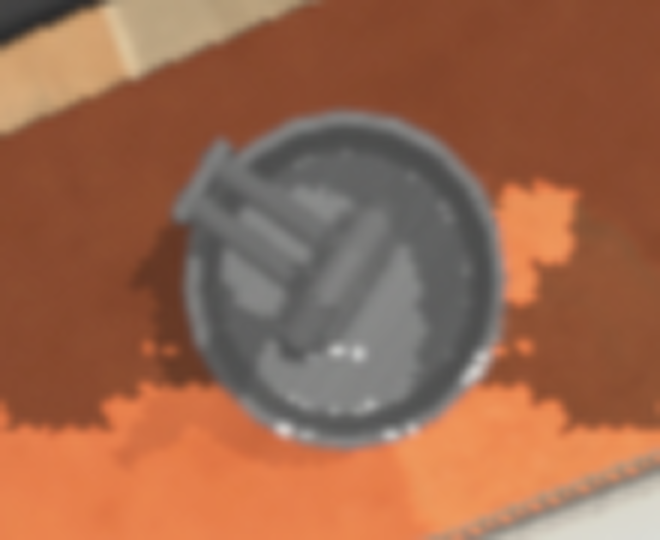

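From above, the handle's top runs from (293,345) to (382,212) with its centre at about (336,280). The two-pronged bracket is perpendicular to it.

```bash
python3 - <<'E'
from h import *
np.set_printoptions(precision=4,suppress=True)
c=dict(np.load("w5.npz")); W=lambda x,y:(200+x/6-.4,56+y/6-.4)
f=lambda x,y,z:onz(c,*W(x,y),z)
a,b=f(293,347,.192),f(382,211,.192);d=b-a;print("eye",(a+b)/2,np.linalg.norm(d),np.degrees(np.arctan2(d[1],d[0]))-90)
p,q=f(180,215,.055),f(223,145,.055);d=q-p;print("brk",np.linalg.norm(d),np.degrees(np.arctan2(d[1],d[0]))-90)
cup=f(343,280,.052);print("cup",cup); d=cup-(p+q)/2;print(np.linalg.norm(d),np.degrees(np.arctan2(d[1],d[0])))
x,y=((a+b)/2)[:2]
go(x,y,.404,36+180)
E
```

```text
eye [0.3937 0.2284 0.192 ] 0.017268960935467884 34.281625926661064
brk 0.014692412772447004 34.48180034372919
cup [0.3941 0.2294 0.052 ]
0.03180147244996464 35.06387735629584
delta cm [8.18 0.01 0.04] yaw0 158.9 twist -0.9974306177244383 q6 -59.2
```

Call:
step_arm(targets=[[2,0,0,0,0],[2.2,0,0,0,0],[2,0,0,0,0],[2,0,0,0,0],[0,0,0,-0.14,0],[0,0,0,-0.14,0],[0,0,0,-0.14,0],[0,0,0,-0.14,0],[0,0,0,-0.14,0],[0,0,0,-0.14,0],[0,0,0,-0.13,0],[0,0,0,0,0],[0,0,0,0,0]])

```text
t: 16.8
eef_pos: [0.393, 0.2284, 0.4047]
tcp_rot: [[-0.826, -0.564, 0.001], [-0.564, 0.826, 0.0], [-0.001, -0.0, -1.0]]
wrist_force: [-0.5, -0.4, 0.1]
finger_gap: 0.0879
finger_force: 0.0
```

```bash
python3 - <<'E'
from h import *
go(.3938,.2286,.317,214.5)
E
```

```text
delta cm [-0.07 -0.03  8.77] yaw0 -145.7 twist -0.003330860570147031 q6 -109.1
```

Call:
step_arm(targets=[[0,0,1.5,0,60],[-0.1,0,1.5,0,60],[0,0,1.5,0,60],[0,0,1.5,0,60],[0,0,1.5,0,60],[0,0,1.2,0,60],[0,0,0,0,60],[0,0,0,0,60]])

```text
t: 17.6
eef_pos: [0.3944, 0.2289, 0.3177]
tcp_rot: [[-0.825, -0.565, 0.0], [-0.565, 0.825, 0.0], [-0.0, -0.0, -1.0]]
wrist_force: [0.8, -0.1, -0.7]
finger_gap: 0.0674
finger_force: 0.0
```

Call:
step_arm(targets=[[0,0,0,0,255],[0,0,0,0,255],[0,0,0,0,255],[0,0,0,0,255],[0,0,0,0,255],[0,0,0,0,255]], force=6)

```text
t: 18.2
eef_pos: [0.3943, 0.2288, 0.3173]
tcp_rot: [[-0.824, -0.566, 0.0], [-0.566, 0.824, 0.0], [-0.0, 0.0, -1.0]]
wrist_force: [0.2, -0.3, -0.7]
finger_gap: 0.0216
finger_force: 0.0
```

Call:
step_arm(targets=[[0,0,0,0,255],[0,0,0,0,255],[0,0,0,0,255]], force=15)

```text
t: 18.5
eef_pos: [0.3944, 0.2288, 0.3172]
tcp_rot: [[-0.824, -0.566, 0.0], [-0.566, 0.824, -0.0], [0.0, -0.0, -1.0]]
wrist_force: [-0.5, -0.6, 0.4]
finger_gap: 0.018
finger_force: 14.7
```

Call:
step_arm(targets=[[0,0,-0.5,0,255],[0,0,-1,0,255],[0,0,-2,0,255],[0,0,-2,0,255],[0,0,-2,0,255],[0,0,-2,0,255],[0,0,-2,0,255],[0,0,-1.5,0,255],[0,0,-0.5,0,255],[0,0,0,0,255],[0,0,0,0,255]], force=20)

```text
t: 19.6
eef_pos: [0.3942, 0.2288, 0.4517]
tcp_rot: [[-0.824, -0.566, -0.001], [-0.566, 0.824, -0.0], [0.001, 0.0, -1.0]]
wrist_force: [-0.4, -0.9, -1.3]
finger_gap: 0.018
finger_force: 19.6
```

```bash
python3 - <<'E'
from h import *
s=read_state();print(s["finger_gap"],s["finger_force"],s["wrist_force"])
u=np.array([np.cos(np.radians(-163.7)),np.sin(np.radians(-163.7))]);ax=np.array([.5345,-.2068])
for r in(.175,.13,.088):print(r,ax+r*u)
p=ax+.175*u;go(p[0],p[1],.45,196.3)
E
```

```text
0.018026357877958428 19.58600087564264 [-0.37328526 -0.94460909 -1.3465022 ]
0.175 [ 0.36653407 -0.25591667]
0.13 [ 0.40972531 -0.24328667]
0.088 [ 0.45003713 -0.23149867]
delta cm [ 29.74 -38.38   0.19] yaw0 -145.5 twist 0.31772357498270654 q6 -109.3
```

Call:
step_arm(targets=[[0.7,-1,0,0,255],[1.5,-1.9,0,0,255],[2.2,-2.8,0,0,255],[2.3,-3,0,0,255],[2.3,-3,0,0,255],[2.3,-3,0,0,255],[2.3,-3,0,0,255],[2.3,-3,0,0,255],[2.3,-3,0,0,255],[2.3,-3,0,0,255],[2.3,-3,0,0,255],[2.3,-3,0,0,255],[2.2,-2.8,0,0,255],[1.5,-1.9,0,0,255],[0.9,-1,0,0,255],[0,0,0,0.08,255],[0,0,0,0.12,255],[0,0,0,0.12,255],[0,0,0,0,255],[0,0,0,0,255]])

```text
t: 21.6
eef_pos: [0.3973, -0.2203, 0.452]
tcp_rot: [[-0.972, -0.234, -0.021], [-0.233, 0.972, -0.023], [0.025, -0.017, -1.0]]
wrist_force: [0.6, 0.2, -0.6]
finger_gap: 0.018
finger_force: 19.6
```

```bash
python3 - <<'E'
from h import *
s=read_state();print(s["eef_pos"],s["finger_gap"],s["wrist_force"],s["q"])
u=np.array([np.cos(np.radians(-163.7)),np.sin(np.radians(-163.7))]);ax=np.array([.5345,-.2068])
p=ax+.150*u;go(p[0],p[1],.2407+.009+.127,196.3)
E
```

```text
[ 0.39731966 -0.22030223  0.45198691] 0.017992003260869985 [ 0.64607812  0.24836127 -0.60281771] [ -43.65946041   10.19507112   83.05097149   -1.76215255   86.71339935
 -147.06995059]
delta cm [ 1.14 -2.49  7.6 ] yaw0 -166.5 twist -0.04889829238405569 q6 -147.1
```

Call:
step_arm(targets=[[0.6,-1.2,0,-0.02,255],[0.5,-1.3,0,-0.03,255],[0,0,1.5,0,255],[0,0,2,0,255],[0,0,2,0,255],[0,0,1.5,0,255],[0,0,0.5,0,255],[0,0,0,0,255],[0,0,0,0,255],[0,0,0,0,255]])

```text
t: 22.6
eef_pos: [0.3913, -0.2493, 0.3785]
tcp_rot: [[-0.96, -0.279, -0.019], [-0.278, 0.96, -0.024], [0.025, -0.018, -1.0]]
wrist_force: [0.4, -0.5, -2.0]
finger_gap: 0.0181
finger_force: 19.5
```

```bash
cat >> h.py <<'E'
F=np.radians(-163.7);U=np.array([np.cos(F),np.sin(F)]);T=np.array([-U[1],U[0]]);AX=np.array([.5345,-.2068]);H=.2407
def where():
    s=read_state();d=s["eef_pos"][:2]-AX;R=s["tcp_rot"]
    print("r %.1f tang %.1f eye-h %.1f mm"%(d@U*1e3,d@T*1e3,(s["eef_pos"][2]-.1273-H)*1e3),"tilt",R[:,2].round(3),"F",s["wrist_force"].round(1),"gap",round(s["finger_gap"],4),"t",s["t"])
E
python3 - <<'E'
from h import *
where();p=AX+.150*U;go(p[0],p[1],H+.008+.1273,196.3)
c=cam("wrist");np.savez("w6.npz",**{k:c[k] for k in("color","K","origin","rotation")})
P=lambda r,t,z:np.round(proj(c,[*(AX+r*U+t*T),z]))
s=read_state();e=s["eef_pos"]-[0,0,.1273]
print("eye px",proj(c,e),"lip tip",P(.114,0,H+.007),"valley",P(.088,0,H-.006),"knob",P(0,0,H+.049))
b=c["color"][100:330,150:360];cv2.imwrite("pics/w6.png",cv2.resize(b[:,:,::-1],None,fx=2.6,fy=2.6,interpolation=cv2.INTER_CUBIC))
g=cam("side");np.savez("d6.npz",**{k:g[k] for k in("color","K","origin","rotation")})
E
```

```text
r 149.4 tang 0.6 eye-h 10.5 mm tilt [-0.019 -0.024 -1.   ] F [ 0.4 -0.5 -2. ] gap 0.0181 t 22.6
delta cm [0.05 0.06 0.25] yaw0 -163.8 twist -0.0022362279172080455 q6 -152.6
eye px (np.float64(259.1383312615559), np.float64(294.9027730570522)) lip tip [260. 349.] valley [260. 366.] knob [259. 607.]
```

```bash
cat >> h.py <<'E'
def where():
    s=read_state();R=s["tcp_rot"];e=s["eef_pos"]+.1273*R[:,2];d=e[:2]-AX
    print("eye r %.1f tang %.1f z-h %.1f mm"%(d@U*1e3,d@T*1e3,(e[2]-H)*1e3),"tilt",R[:,2].round(3),"F",s["wrist_force"].round(1),"Fr %.1f Ft %.1f"%(s["wrist_force"][:2]@U,s["wrist_force"][:2]@T),"gap",round(s["finger_gap"],4),"t",s["t"])
def eyeto(r,t,zh):
    s=read_state();R=s["tcp_rot"];e=s["eef_pos"]+.1273*R[:,2];g=np.array([*(AX+r*U+t*T),H+zh])
    print("tool cm",(R.T@(g-e)*100).round(2), "1cm inward =",(R.T@np.array([*-U,0])).round(3),"1cm up =",(R.T@[0,0,1]).round(3))
E
python3 - <<'E'
from h import *
where();eyeto(.125,0,.0075);eyeto(.096,0,-.006)
# tips refit from w3 for angle: residual check
E
```

```text
eye r 152.7 tang 2.7 z-h 10.3 mm tilt [-0.02  -0.024 -1.   ] F [ 0.1  0.7 -1.4] Fr -0.3 Ft -0.7 gap 0.0176 t 22.7
tool cm [-2.78  0.28  0.21] 1cm inward = [-1.     0.002 -0.026] 1cm up = [ 0.026 -0.017 -1.   ]
tool cm [-5.71  0.31  1.48] 1cm inward = [-1.     0.002 -0.026] 1cm up = [ 0.026 -0.017 -1.   ]
```

Call:
step_arm(targets=[[-0.7,0.1,0,0,255],[-0.7,0.1,0.1,0,255],[-0.7,0.1,0.1,0,255],[-0.5,0,0,0,255],[0,0,0,0,255],[0,0,0,0,255]])

```text
t: 23.3
eef_pos: [0.4154, -0.2392, 0.3749]
tcp_rot: [[-0.96, -0.279, -0.021], [-0.278, 0.96, -0.023], [0.026, -0.016, -1.0]]
wrist_force: [0.7, 0.3, -1.1]
finger_gap: 0.0182
finger_force: 19.5
```

```bash
python3 - <<'E'
from h import *
where();eyeto(.114,0,.007);eyeto(.096,0,-.0065)
E
```

```text
eye r 126.7 tang -0.3 z-h 7.0 mm tilt [-0.021 -0.023 -1.   ] F [ 0.7  0.3 -1.1] Fr -0.8 Ft -0.1 gap 0.0182 t 23.3
tool cm [-1.27 -0.03 -0.03] 1cm inward = [-1.     0.002 -0.026] 1cm up = [ 0.026 -0.016 -1.   ]
tool cm [-3.11 -0.    1.27] 1cm inward = [-1.     0.002 -0.026] 1cm up = [ 0.026 -0.016 -1.   ]
```

Call:
step_arm(targets=[[-0.4,0,0,0,255],[-0.4,0,0,0,255],[-0.4,0,0,0,255],[-0.1,0,0,0,255],[0,0,0,0,255]])

```text
t: 23.8
eef_pos: [0.4279, -0.2356, 0.3746]
tcp_rot: [[-0.96, -0.279, -0.021], [-0.278, 0.96, -0.023], [0.026, -0.016, -1.0]]
wrist_force: [0.1, -1.0, -0.9]
finger_gap: 0.0178
finger_force: 19.5
```

```bash
python3 - <<'E'
from h import *
where();eyeto(.108,0,.0027)
E
```

```text
eye r 113.7 tang -0.3 z-h 6.7 mm tilt [-0.021 -0.023 -1.   ] F [ 0.1 -1.  -0.9] Fr 0.2 Ft 1.0 gap 0.0178 t 23.8
tool cm [-0.58 -0.02  0.38] 1cm inward = [-1.     0.002 -0.026] 1cm up = [ 0.026 -0.016 -1.   ]
```

Call:
step_arm(targets=[[-0.2,0,0.13,0,255],[-0.2,0,0.13,0,255],[-0.2,0,0.12,0,255],[0,0,0,0,255]])

```text
t: 24.2
eef_pos: [0.4336, -0.234, 0.3705]
tcp_rot: [[-0.96, -0.278, -0.021], [-0.278, 0.96, -0.023], [0.026, -0.016, -1.0]]
wrist_force: [0.0, 0.3, -1.1]
finger_gap: 0.0181
finger_force: 19.5
```

```bash
python3 - <<'E'
from h import *
where();eyeto(.096,0,-.0060)
E
```

```text
eye r 107.8 tang -0.2 z-h 2.5 mm tilt [-0.021 -0.023 -1.   ] F [ 0.   0.3 -1.1] Fr -0.1 Ft -0.3 gap 0.0181 t 24.2
tool cm [-1.2  -0.    0.82] 1cm inward = [-1.     0.002 -0.026] 1cm up = [ 0.026 -0.016 -1.   ]
```

Call:
step_arm(targets=[[-0.3,0,0.21,0,255],[-0.3,0,0.21,0,255],[-0.3,0,0.2,0,255],[-0.3,0,0.2,0,255],[-0.3,0,0,0,255],[-0.3,0,0,0,255],[0,0,0,0,255]])

```text
t: 24.9
eef_pos: [0.4509, -0.2291, 0.3621]
tcp_rot: [[-0.96, -0.279, -0.02], [-0.278, 0.96, -0.023], [0.026, -0.016, -1.0]]
wrist_force: [1.1, -0.5, -0.3]
finger_gap: 0.0179
finger_force: 19.5
```

```bash
python3 - <<'E'
from h import *
where()
E
```

```text
eye r 89.8 tang 0.1 z-h -5.8 mm tilt [-0.02  -0.023 -1.   ] F [ 1.1 -0.5 -0.3] Fr -0.9 Ft 0.8 gap 0.0179 t 24.9
```

Call:
step_arm(targets=[[0,0,0.15,0,255],[0,0,0.15,0,255],[0,0,0,0,255]])

```text
t: 25.2
eef_pos: [0.4504, -0.2293, 0.3588]
tcp_rot: [[-0.96, -0.278, -0.021], [-0.278, 0.96, -0.023], [0.026, -0.016, -1.0]]
wrist_force: [-0.2, 0.2, -1.5]
finger_gap: 0.018
finger_force: 19.5
```

Call:
step_arm(targets=[[0,0,0.1,0,255],[0,0,0,0,255]])

```text
t: 25.4
eef_pos: [0.4505, -0.2294, 0.3582]
tcp_rot: [[-0.96, -0.278, -0.02], [-0.278, 0.96, -0.023], [0.026, -0.017, -1.0]]
wrist_force: [-0.6, 0.7, 1.1]
finger_gap: 0.0183
finger_force: 19.6
```

```bash
python3 - <<'E'
from h import *
where()
E
```

```text
eye r 90.3 tang 0.2 z-h -9.7 mm tilt [-0.02  -0.023 -1.   ] F [-0.6  0.7  1.1] Fr 0.3 Ft -0.8 gap 0.0183 t 25.4
```

Contact came exactly at the hung height (h-9.7 mm). I'll release gradually.

Call:
step_arm(targets=[[0,0,0,0,200],[0,0,0,0,195],[0,0,0,0,190],[0,0,0,0,185],[0,0,0,0,175],[0,0,0,0,165],[0,0,0,0,150],[0,0,0,0,135],[0,0,0,0,120],[0,0,0,0,120],[0,0,0,0,120],[0,0,0,0,120],[0,0,0,0,120],[0,0,0,0,120]], force=5)

```text
t: 26.8
eef_pos: [0.4505, -0.2293, 0.358]
tcp_rot: [[-0.96, -0.278, -0.021], [-0.278, 0.96, -0.023], [0.026, -0.016, -1.0]]
wrist_force: [-0.1, -0.1, 0.3]
finger_gap: 0.0464
finger_force: 0.0
```

```bash
python3 - <<'E'
from h import *
where()
for n in("scene","side"):
    g=cam(n);p=proj(g,[*(AX+.09*U),.12-.02]);print(n,p)
    u,v=map(int,p);b=g["color"][v-50:v+50,u-45:u+75];cv2.imwrite(f"pics/f_{n}.png",cv2.resize(b[:,:,::-1],None,fx=3.3,fy=3.3,interpolation=cv2.INTER_CUBIC))
E
```

```text
eye r 90.3 tang 0.1 z-h -9.9 mm tilt [-0.021 -0.023 -1.   ] F [-0.1 -0.1  0.3] Fr 0.1 Ft 0.0 gap 0.0464 t 26.8
scene (np.float64(271.9756644283988), np.float64(240.4500807049589))
side (np.float64(257.9093183373307), np.float64(225.34154481031794))
```

Call:
step_arm(targets=[[0,0,-0.5,0,120],[0,0,-1,0,120],[0,0,-1.5,0,120],[0,0,-2,0,120],[0,0,-3,0,120],[0,0,-3,0,120],[0,0,-3,0,120],[3,0,-1,0,120],[4,0,0,0,120],[4,0,0,0,120],[0,0,0,0,120],[0,0,0,0,120],[0,0,0,0,120],[0,0,0,0,120],[0,0,0,0,120],[0,0,0,0,120]])

```text
t: 28.5
eef_pos: [0.3484, -0.2563, 0.5107]
tcp_rot: [[-0.96, -0.279, -0.021], [-0.279, 0.96, -0.023], [0.026, -0.016, -1.0]]
wrist_force: [-0.1, -0.6, 0.4]
finger_gap: 0.0465
finger_force: 0.0
```

```bash
python3 - <<'E'
from h import *
where()
L=[]
for n in("scene","side"):
    g=cam(n);p=proj(g,[*(AX+.05*U),.15]);u,v=map(int,p)
    L.append(cv2.resize(g["color"][v-70:v+70,u-50:u+50],None,fx=4,fy=4,interpolation=cv2.INTER_CUBIC))
cv2.imwrite("pics/final.png",np.hstack(L)[:,:,::-1])
E
```

```text
eye r 195.9 tang -2.7 z-h 142.8 mm tilt [-0.021 -0.023 -1.   ] F [-0.1 -0.6  0.4] Fr 0.3 Ft 0.5 gap 0.0465 t 28.5
```

View pics/final.png

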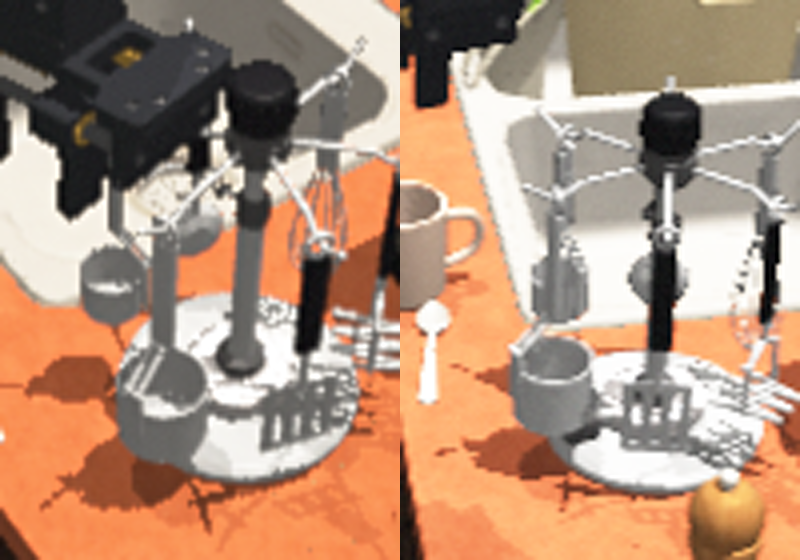

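The dipper hangs by itself on the front hook: its cup is at (165,400) in the left half and (552,380) in the right half, over the roller housing. I'll let it settle, then hand in.

Call:
step_arm(targets=[[0,0,-1,0,120],[0,0,-1,0,120],[0,0,0,0,120],[0,0,0,0,120],[0,0,0,0,120],[0,0,0,0,120],[0,0,0,0,120],[0,0,0,0,120],[0,0,0,0,120],[0,0,0,0,120],[0,0,0,0,120],[0,0,0,0,120],[0,0,0,0,120],[0,0,0,0,120],[0,0,0,0,120],[0,0,0,0,120],[0,0,0,0,120],[0,0,0,0,120]])

```text
t: 30.4
eef_pos: [0.3483, -0.256, 0.5309]
tcp_rot: [[-0.96, -0.278, -0.021], [-0.278, 0.96, -0.023], [0.026, -0.016, -1.0]]
wrist_force: [-0.1, 0.0, 0.4]
finger_gap: 0.0464
finger_force: 0.0
```

```bash
python3 -c "
from bench import sign_off
print(sign_off())"
```

```text
the job is handed in; nothing more can be done
None
```

The free hook is clicked in at the front, the dipper hangs on it by its eye with the arm clear, the mug and pepper mill were not touched, and the job was handed in at about 30 s; the sign-off returned no verdict.

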